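# Clear the cutting channel and unclip its offcut cassette

### The job

With the push block as a sweeping tool, and never touching the offcuts with the fingers, sweep the three wooden offcuts along the cutting channel so that they drop into the cassette clipped at its end, then stand the push block upright on the bench. Pinch the cassette's two side catches together with the fingers, lift the cassette up out of its dock with the offcuts in it, and finish still holding it by the pinched catches, level and about 12 cm higher than it sat. Leave the jar, the spring clamp and the socket where they are.

Things in the scene. Friction and masses are not known exactly. Their poses are not given: they have to be found in the camera images.
- channel: Fixed aluminium cutting channel along its own y, on a 100 x 300 mm base plate. Origin: centre of the plate's underside, on the bench. Channel floor 56 mm above the bench, from y = -56 mm (edge at the cassette) to +150 mm (open end); walls up to 78 mm, 40 mm apart inside, 48 mm outside. Cassette dock centred at x = 0, y = -95 mm; round it all is lower than 43 mm; latch lips at x = +-33 to 45 mm.
- cassette: Loose grey open-topped box 44 x 74 mm (x, y), 0.13 kg, in the dock, parallel to the channel, 1 mm clearance. Origin: centre of its underside, 12 mm above the bench when seated. Walls 2 mm thick, 66 mm high, but 42 mm at the +y end by the channel; floor 3 mm. A black catch plate stands outside each long wall; unless both are pinched in, hooks stop the lift after 2 mm.
- catch_a (a joint): Inward travel (m) of the catch on the cassette's -x side: 0 sprung out and latched, 0.006 fully pinched in at its stop, clear of the lip above 0.004. Its spring needs 4 N to start and 7 N fully in. Grip firmly (about 40 N) so that both catches stay at their stops and nothing slips.
- catch_b (a joint): The same for the catch on the +x side (positive is inward, towards -x).
- catch_a_pad (a point): Middle of the grip area on the outer face of catch a, 32.5 mm to the -x side of the cassette's centre when sprung out, 70 mm above the cassette's underside. The plate is 30 mm long in y, 4 mm thick, its top 86 mm above the cassette's underside. Over the outer faces of both plates: 65 mm sprung out, 53 mm pinched. Outside them is free space down to 43 mm above the bench.
- catch_b_pad (a point): The same point on catch b, 32.5 mm to the +x side when sprung out.
- push_block: Loose push block, 0.14 kg, standing on the bench: black sole 34 x 44 x 30 mm (x, y, z) with a wooden grip above it, 26 mm thick in x, 36 mm in y, from 30 to 89 mm above the underside. Origin: centre of its underside. Its 34 mm width fits the channel when its y lies along the channel's y; either y face of the sole can push.
- offcut_short: Loose wooden offcut 16 x 18 x 16 mm (x, y, z) lying in the channel. Origin: centre of its underside as it first lies (turns with it).
- offcut_mid: The same, 16 x 22 x 16 mm.
- offcut_long: The same, 16 x 30 x 16 mm. The three lie one behind another in the channel, in any order; the stretch from y = +87 to +150 mm of the channel is clear, so the push block can be let in there.
- jar: Bystander: small glass jar with a screw lid, radius 30 mm, 70 mm tall. Origin: centre of its underside.
- spring_clamp: Bystander: green plastic spring clamp lying flat, about 70 x 110 x 29 mm (x, y, z). Origin: middle of its underside.
- socket: Bystander: chrome socket standing upright, radius 14 mm, 40 mm tall. Origin: centre of its underside.
There are look-alikes about, which are no part of the job. There is more than one size of the cassette; the job needs the larger.

How it is judged:
On the way, in this order (a step that is already met when the one before it is completed fails the run):
1. all three offcuts lie in the cassette while it is still seated in its dock (x of offcut_short in the frame of cassette between -0.021 and 0.021 m and y of offcut_short in the frame of cassette between -0.037 and 0.037 m and z of offcut_short in the frame of cassette between -0.003 and 0.062 m and x of offcut_mid in the frame of cassette between -0.021 and 0.021 m and y of offcut_mid in the frame of cassette between -0.037 and 0.037 m and z of offcut_mid in the frame of cassette between -0.003 and 0.062 m and x of offcut_long in the frame of cassette between -0.021 and 0.021 m and y of offcut_long in the frame of cassette between -0.037 and 0.037 m and z of offcut_long in the frame of cassette between -0.003 and 0.062 m and distance of cassette from where it was at the start of the episode below 0.008 m), for 0.2 s.
2. the push block stands upright on the bench, let go (height (world z) of push_block below 0.01 m and angle between push_block's own z axis and vertical below 0.15 rad and contact force between the fingers and push_block below 0.1 N), for 0.2 s.
3. both catches are pinched in while the cassette is still seated (value of joint each of catch_a, catch_b above 0.004 m and distance of cassette from where it was at the start of the episode below 0.008 m), for 0.1 s.
At the end, for the whole second after the job is handed in: The cassette is held by the fingers on its two catches (each pinched more than 4 mm in), its underside 100 to 250 mm above the bench, within 0.25 rad of level, still, clear of the channel, with all three offcuts inside it; the push block stands upright (within 0.15 rad) on the bench, let go (all of step 2 and x of offcut_short in the frame of cassette between -0.021 and 0.021 m and y of offcut_short in the frame of cassette between -0.037 and 0.037 m and z of offcut_short in the frame of cassette between -0.003 and 0.062 m and x of offcut_mid in the frame of cassette between -0.021 and 0.021 m and y of offcut_mid in the frame of cassette between -0.037 and 0.037 m and z of offcut_mid in the frame of cassette between -0.003 and 0.062 m and x of offcut_long in the frame of cassette between -0.021 and 0.021 m and y of offcut_long in the frame of cassette between -0.037 and 0.037 m and z of offcut_long in the frame of cassette between -0.003 and 0.062 m and value of joint each of catch_a, catch_b above 0.004 m and height (world z) of cassette between 0.1 and 0.25 m and angle between cassette's own z axis and vertical below 0.25 rad and linear speed of cassette below 0.03 m/s and contact force between the fingers and cassette above 2 N and contact force between cassette and channel below 0.1 N); the arm keeps its last pose, push and grip.
It fails at once if the fingers touch an offcut (contact force between the fingers and offcut_short above 0.5 N or contact force between the fingers and offcut_mid above 0.5 N or contact force between the fingers and offcut_long above 0.5 N).
It fails at once if a bystander (jar, spring clamp, socket) is moved more than 20 mm or the jar or socket tipped (distance of any of jar, spring_clamp, socket from where it was at the start of the episode above 0.02 m or angle between any of jar, socket's own z axis and vertical above 0.4 rad).
It also fails if it takes over 61 s, if anything falls off the work surface, if the arm or the gripper's body presses on something with over 40 N, if the wrist force passes 120 N, or if a joint passes its speed limit or range.

### The arm

A 6-joint arm with a two-finger parallel gripper is mounted at the origin on the work surface. World frame = base frame: x ahead of the robot, y to its left, z up, the work surface at z = 0. Lengths are in m, angles in rad, forces in N, time in s.
With the tool pointing down it reaches from about 0.35 to 1 m from the base axis. Payload 7.1 kg.
Tool frame: the origin (TCP) lies at the very end of the fingers, on their centre line; the grasp point (between the pads) lies 19 mm behind it (arm.hold_point_z is the distance from the TCP to the grasp point, in m); z points along the fingers, y is the direction in which the jaws open and shut (so a half turn about z gives the same grasp; the last joint's range is limited). The gripper opens to 85 mm and grips with 20 to 120 N. Pads are 22 mm wide; open, the fingers measure 114 mm over their backs; the gripper's body (76 mm by 85 mm) begins 54 mm behind the grasp point. The pads swing forward as they close: fully open they stand 13 mm farther back than shut.
Start: joints at [-1.341, 0.423, 1.63, -0, 1.089, -0.019], TCP at [0.154, -0.606, 0.231] pointing down, gripper open.
Joint ranges: [-3, 3], [-0.9, 2.11], [0.09, 2.58], [-1.31, 4.45], [0.11, 2.69], [-2.54, 2.54]. Speed limits (rad/s): [2.39, 2.39, 3.01, 3.14, 3.14, 3.14].

### API

Orientations are given as a rotation vector (axis times angle).
In Python, from rig import arm gives the robot as it stands.
- The arm moves only by the tool arm_command, never from a script. Its argument "series" is a list of rows, each a list of 3 entries, a list of its own where there are three numbers: the shift along the tool's x, y, z in m, then the turn, a rotation vector about the tool's x, y, z in rad, then the finger opening in m, from 0 to 0.0854. A call has 1 to 8 rows; each row shifts and turns the commanded pose from where the row before left it, along the tool's axes as they then stand; what a row does not reach is not made up. A row lasts 1/10 s, in which the tool goes at most 50 mm and 8.59 degrees, less where a joint would pass 70% of its speed; a pose out of reach is approached as far as the arm can. A call is refused whole if a number of a shift passes 0.05 or a number of a turn 0.15, either way. A call with a gripper value outside its range is refused whole. The fingers move at their own pace and stop on an object; "force" is the grip in N (left out, the last holds). Time passes only in rows, so rows that do not move let the fingers close. It gives the time, the measured TCP pose, the force and the opening at its end, in the units of the state.
- arm.observe(): the state, without advancing time (a new reading comes with each control period).
- arm.read_camera(name): name is "scene" or "top"; returns the picture (400x640x3 uint8, red, green, blue); there is no depth.
- arm.camera_params(name): a dict with "fov_y" (degrees; the focal length in pixels is half the picture's height over the tangent of half this angle, whatever the lens; pixels are square), "cx", "cy" (the principal point, pixels), "k1" (the pictures are not rectified: a ray, as slopes to the right and down, at radius r is drawn at 1 + k1 r^2 times it, then the intrinsics apply), "rvec" (rotation vector, rad) and "tvec" (3), from world to camera coordinates, as OpenCV has them. Camera axes: x right, y down, z forward; pixel columns grow to the right and rows downward; lengths in m; the calibration is good to about 2 mm. A picture is of the moment at which its call begins. camera_params takes no time and is no camera call.
- arm.job_done(): hands the job in, once; it reports no verdict.
The state is a dict: "time_s": time; "joint_pos": joint angles; "joint_vel": joint speeds; "joint_efforts": joint torques, N m; "position": TCP position; "ee_rot": TCP orientation; "ft_force": force on the tool from outside, world axes, zero at the start; "moment": the same for the moment, N m; "grip_width": finger opening in m.
Only numpy, scipy, OpenCV 4.12 (cv2) and the standard library are available. Lean on these libraries where they do the work, as an engineer would, in place of code of your own. Each camera call takes 0.05 s, during which the arm holds its last target. There are 200 camera calls.

## Working session

There is one attempt and no reset: what is moved stays moved. The work goes in short steps, Python scripts to look and compute and a tool call to move; the robot and the scene stay as the last step left them, time stands still between calls to the robot, and variables do not carry over. Pictures are saved under pics/ and viewed, on a budget of 10 in all, crops included, one or two more only if the job needs it, and the job is handed in when it is done.

Besides the shell and the picture viewer there is one more tool, called after "Request:" as name([rows], argument=value, ...), one row to a line, values as JSON. arm_command: Moves the arm, as the interface text tells. Its arguments: {"type":"object","properties":{"series":{"type":"array","items":{"type":"array"}},"force":{"type":"number"}},"required":["series"]}

```bash
ls; mkdir -p pics
python3 - <<'E'
from rig import arm
import cv2
for n in("scene","top"):
    cv2.imwrite(f"pics/{n}0.png",arm.read_camera(n)[:,:,::-1]); print(arm.camera_params(n))
print(arm.observe(), arm.hold_point_z)
E
```

```text
pics
{'fov_y': 50.91163454783668, 'cx': 317.64402123742553, 'cy': 195.20968286183378, 'k1': -0.10904408975128452, 'rvec': array([ 2.13716509,  0.70294042, -0.33703   ]), 'tvec': array([-0.41919039, -0.12754095,  1.20216169])}
{'fov_y': 50.20020155666933, 'cx': 320.4922734704309, 'cy': 199.87725016691522, 'k1': 0.020936934162233647, 'rvec': array([ 2.12628652, -2.17528116,  0.14264816]), 'tvec': array([0.01098946, 0.50439184, 0.90976564])}
{'time_s': 0.1, 'joint_pos': array([-1.34099732e+00,  4.23756859e-01,  1.63061810e+00, -9.71907982e-06,
        1.08861606e+00, -1.90624647e-02]), 'joint_vel': array([-0.00098438, -0.00275584, -0.00220717, -0.00082168, -0.00084232,
        0.00055013]), 'joint_efforts': array([-1.43426737e-04, -5.58426654e+01, -2.82444906e+01, -6.82780467e-06,
        2.95875703e-03,  2.14207779e-05]), 'position': array([ 0.15380823, -0.60526139,  0.23062638]), 'ee_rot': array([-3.11592352e+00, -3.89737282e-01,  2.44355952e-04]), 'ft_force': array([-0.01796476, -0.59826056, -0.29218497]), 'moment': array([0.01692412, 0.06164909, 0.00217083]), 'grip_width': 0.08530448362865607} 0.0187
```

View pics/top0.png

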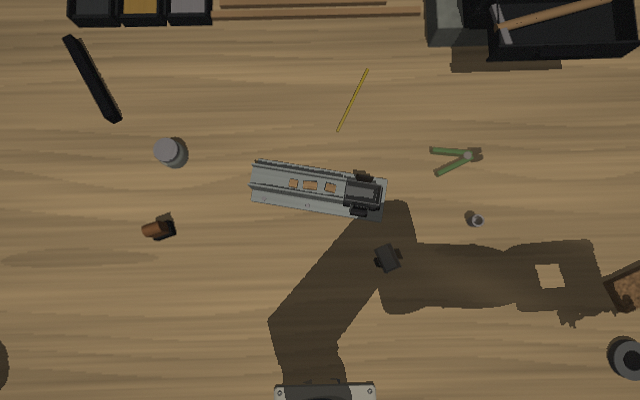

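View pics/scene0.png

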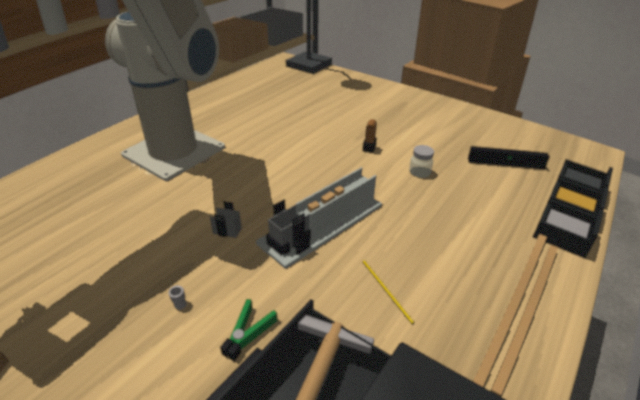

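The top view shows the channel at about (250–388, 158–220) with the cassette at its right end (362,193). The push block is at (160,228), the jar at (168,151), the clamp at (457,158), the socket at (474,219), and the smaller decoy cassette at (387,258). The scene view agrees. Next I'll zoom in and take measurements.

```bash
cat > h.py <<'E'
import numpy as np, cv2
from rig import arm
def cam(n):
    p=arm.camera_params(n); f=200/np.tan(np.radians(p['fov_y']/2))
    R=cv2.Rodrigues(p['rvec'])[0]
    K=np.array([[f,0,p['cx']],[0,f,p['cy']],[0,0,1]]); d=np.array([p['k1'],0,0,0,0.])
    return K,d,R,p['tvec'],p['rvec']
def plane(n,uv,z):
    K,d,R,t,_=cam(n)
    q=cv2.undistortPoints(np.array(uv,float).reshape(-1,1,2),K,d).reshape(-1,2)
    r=np.c_[q,np.ones(len(q))]@R; c=-R.T@t
    return c+r*((z-c[2])/r[:,2])[:,None]
def proj(n,P):
    K,d,R,t,rv=cam(n)
    return cv2.projectPoints(np.array(P,float).reshape(-1,1,3),rv,t,K,d)[0].reshape(-1,2)
def tri(uvs):  # {cam:uv} -> point
    A=np.zeros((3,3));b=np.zeros(3)
    for n,uv in uvs.items():
        a=plane(n,uv,0)[0];e=plane(n,uv,.1)[0]-a;e/=np.linalg.norm(e);M=np.eye(3)-np.outer(e,e);A+=M;b+=M@a
    return np.linalg.solve(A,b)
E
python3 - <<'E'
from h import *
t=cv2.imread("pics/top0.png");
a=cv2.resize(t[150:228,240:400],None,fx=5,fy=5,interpolation=cv2.INTER_CUBIC)
b=cv2.resize(t[208:245,135:185],None,fx=5,fy=5,interpolation=cv2.INTER_CUBIC)
o=np.zeros((390+190,800,3),np.uint8);o[:390]=a;o[390:390+185,:250]=b
s=cv2.imread("pics/scene0.png");c=cv2.resize(s[115:157,350:390],None,fx=4.4,fy=4.4,interpolation=cv2.INTER_CUBIC);o[390:390+184,260:260+c.shape[1]]=c[:184]
o=np.clip(o*1.4,0,255).astype(np.uint8)
cv2.imwrite("pics/c1.png",o)
print(plane("top",[(168,151),(160,228),(320,190),(457,158),(474,219),(387,258)],0.03))
K,d,R,tt,_=cam("top");print(-R.T@tt,K[0,0])
E
```

```text
[[ 6.23930046e-01  3.40136382e-01  3.00000000e-02]
 [ 4.50843714e-01  3.53320357e-01  3.00000000e-02]
 [ 5.27259458e-01  9.53571920e-05  3.00000000e-02]
 [ 5.92710417e-01 -3.08566680e-01  3.00000000e-02]
 [ 4.54886484e-01 -3.36811063e-01  3.00000000e-02]
 [ 3.74090852e-01 -1.42341188e-01  3.00000000e-02]]
[ 3.78044750e-01 -9.05367123e-04  9.69168073e-01] 426.95232668384006
```

View pics/c1.png

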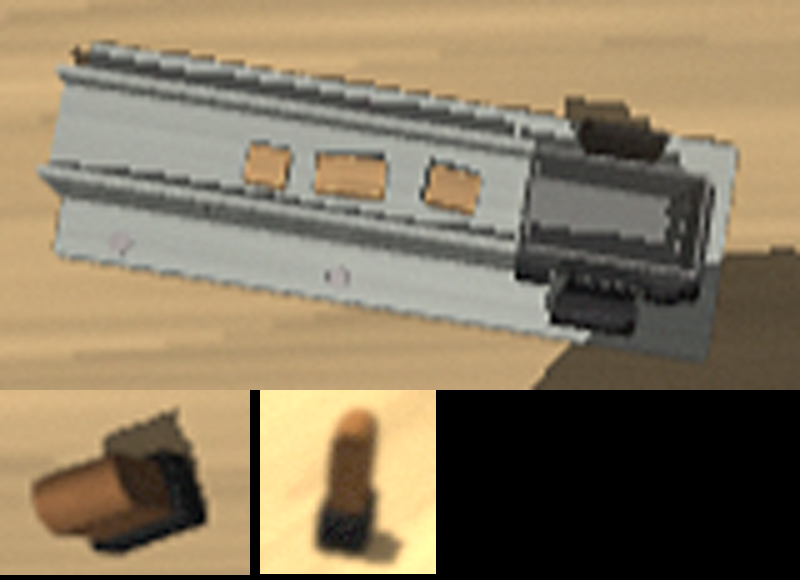

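The zoomed view shows the channel running along image x with a slight tilt, and the three offcuts at crop (267,165), (350,173) and (452,187). The cassette's catches are at (620,125) and (592,303). The push block leans left because of perspective, and its sole needs a sharper look.

Run:
```python
from h import *
t=cv2.imread("pics/top0.png").astype(float);s=cv2.imread("pics/scene0.png").astype(float)
g=lambda im:np.clip(255*(im/255)**.5,0,255).astype(np.uint8)
o=np.zeros((580,800,3),np.uint8)
a=cv2.resize(g(t)[210:242,138:180],None,fx=12,fy=12,interpolation=cv2.INTER_LINEAR)  # 504x384
c=cv2.resize(g(s)[115:157,356:384],None,fx=10,fy=10,interpolation=cv2.INTER_LINEAR)  #280x420
o[:384,:504]=a;o[:420,510:790]=c
cv2.imwrite("pics/c2.png",o)
f=lambda x,y:(240+(x+.5)/5-.5,150+(y+.5)/5-.5)
P=plane("top",[f(738,143),f(705,358),f(55,257)],0.006);print("plate",P)
for i,j in((0,1),(1,2)):print(np.linalg.norm(P[i]-P[j]),P[i]-P[j])
W=plane("top",[f(62,70),f(40,172),f(520,128),f(517,240)],.078);print("walltops",W, np.degrees(np.arctan2(*(W[0]-W[2])[:2])),np.degrees(np.arctan2(*(W[1]-W[3])[:2])))
print("angle plate",np.degrees(np.arctan2(*(P[2]-P[1])[:2])))
O=plane("top",[f(267,165),f(350,173),f(452,187)],.072);print("off",O)
C=plane("top",[f(525,155),f(712,185),f(690,300),f(518,278)],.078);print("cass rim",C,C.mean(0))
D=plane("top",[f(625,140),f(592,283)],.098);print(D)
```

```text
plate [[ 0.55484823 -0.15431433  0.006     ]
 [ 0.45657262 -0.13514387  0.006     ]
 [ 0.50937461  0.158579    0.006     ]]
0.10012792843146417 [ 0.09827561 -0.01917046  0.        ]
0.29843118154981 [-0.05280199 -0.29372286  0.        ]
walltops [[ 0.57988474  0.14360459  0.078     ]
 [ 0.53601308  0.15297557  0.078     ]
 [ 0.55025933 -0.05073816  0.078     ]
 [ 0.5023052  -0.0480479   0.078     ]] 8.667384290759447 9.518876036257073
angle plate 10.191100803942955
off [[ 0.53788269  0.0572515   0.072     ]
 [ 0.53360677  0.0219286   0.072     ]
 [ 0.52655786 -0.02137777  0.072     ]]
cass rim [[ 0.53858104 -0.05251025  0.078     ]
 [ 0.52386893 -0.13109934  0.078     ]
 [ 0.47521932 -0.11983926  0.078     ]
 [ 0.48616848 -0.0479904   0.078     ]] [ 0.50595944 -0.08785981  0.078     ]
[[ 0.54032043 -0.09296005  0.098     ]
 [ 0.48097683 -0.07725203  0.098     ]]
```

View pics/c2.png

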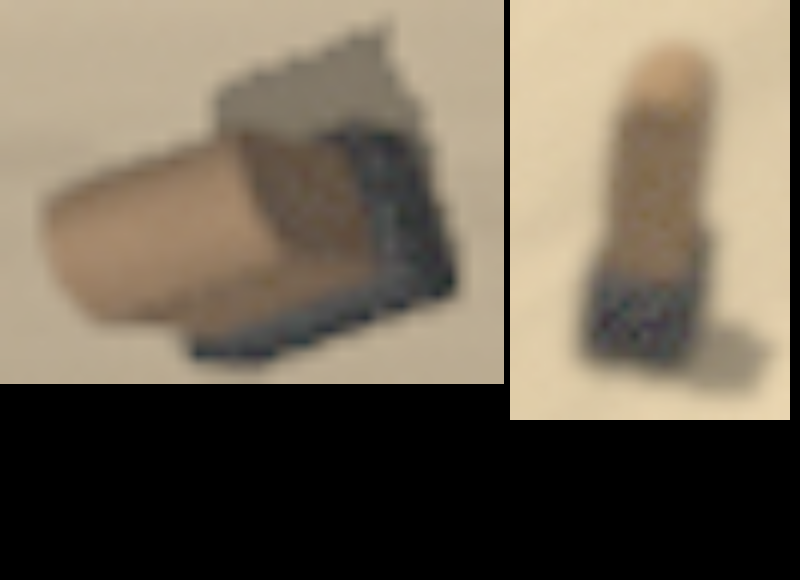

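The block's sole has its near bottom corners at about (455,292), (250,367) and (412,140) in the left crop. I'll compute its pose and refine the channel with line fits.

Run:
```python
from h import *
f=lambda x,y:(138+(x+.5)/12-.5,210+(y+.5)/12-.5)
P=plane("top",[f(455,292),f(250,367),f(412,140)],0)
print(P,[ (np.linalg.norm(P[i]-P[0]),np.degrees(np.arctan2(*(P[i]-P[0])[1::-1]))) for i in(1,2)], (P[1]+P[2])/2)
T=plane("top",[f(385,285),f(190,350),f(345,130)],.03);print(T,[ (np.linalg.norm(T[i]-T[0]),np.degrees(np.arctan2(*(T[i]-T[0])[1::-1]))) for i in(1,2)], (T[1]+T[2])/2)
G=plane("top",[f(95,318),f(45,205)],.085);print("grip top",G)
im=cv2.imread("pics/top0.png");S=cv2.GaussianBlur(cv2.cvtColor(im,cv2.COLOR_BGR2HSV)[:,:,1].astype(float),(3,3),0)
def cross(v,th=60):  # first index where saturation rises through th
    k=np.argmax(v>th); return k-1+(th-v[k-1])/(v[k]-v[k-1])
bot=[];
for u in range(256,345): 
    r0=int(195+(u-250)*.155); bot.append((u,r0+cross(S[r0:r0+30,u])))
right=[(380+cross(S[r,380:400]),r) for r in range(183,199)]
left=[(262-cross(S[r,240:263][::-1]),r) for r in range(168,181)]
print(left[::4],right[::4],bot[::20])
import numpy as np
for nm,pts,z in(("bot",bot,.006),("right",right,.006),("left.056",left,.056)):
    W=plane("top",pts,z)[:,:2]; vx,vy,x,y=cv2.fitLine(W.astype(np.float32),cv2.DIST_HUBER,0,.001,.001).ravel()
    print(nm,(x,y),np.degrees(np.arctan2(vy,vx)), np.abs((W-[x,y])@[-vy,vx]).mean())
```

```text
[[ 4.39032487e-01  3.29422901e-01  0.00000000e+00]
 [ 4.25856608e-01  3.67493938e-01 -1.11022302e-16]
 [ 4.67977530e-01  3.38217208e-01  0.00000000e+00]] [(np.float64(0.04028656965939133), np.float64(109.0900545944358)), (np.float64(0.03025153488755217), np.float64(16.900238173659716))] [ 4.46917069e-01  3.52855573e-01 -5.55111512e-17]
[[0.43872704 0.33197233 0.03      ]
 [0.42773107 0.36707039 0.03      ]
 [0.4673232  0.34000982 0.03      ]] [(np.float64(0.03678023188666838), np.float64(107.39539518512974)), (np.float64(0.029704231753858657), np.float64(15.699021739880296))] [0.44752714 0.35354011 0.03      ]
grip top [[0.43069817 0.36192588 0.085     ]
 [0.45034475 0.37114108 0.085     ]]
[(np.float64(251.83609576427256), 168), (np.float64(251.15179968701096), 172), (np.float64(250.26576576576576), 176), (np.float64(249.53023255813955), 180)] [(np.float64(386.69674556213016), 183), (np.float64(386.1585820895522), 187), (np.float64(385.5997130559541), 191), (np.float64(384.86977491961414), 195)] [(256, np.float64(201.72754946727548)), (276, np.float64(204.99139414802065)), (296, np.float64(208.42307692307693)), (316, np.float64(211.67241379310346)), (336, np.float64(215.0596421471173))]
bot (np.float32(0.4883369), np.float32(0.046572763)) 79.17359 0.00010488836915595105
right (np.float32(0.5285385), np.float32(-0.14993146)) -10.900639 0.00016092064498068962
left.056 (np.float32(0.56052005), np.float32(0.15032217)) -10.779983 8.765186247118874e-05
```

Fits to about 0.1 mm: channel centre (0.5307, 0.0028), yaw −10.83°. The cassette should be at about (0.513, −0.0905). The block is at about (0.448, 0.3545), yaw about 18°. I'll write a move calculator and head for the block, going wide of the base.

```bash
cat >> h.py <<'E'
from scipy.spatial.transform import Rotation as Ro
CH=np.array([.5307,.0028]);PSI=-10.83
def chw(x,y):
    c,s=np.cos(np.radians(PSI)),np.sin(np.radians(PSI)); return CH+[c*x-s*y,s*x+c*y]
def wch(p):
    c,s=np.cos(np.radians(PSI)),np.sin(np.radians(PSI)); d=np.array(p)[:2]-CH; return np.array([c*d[0]+s*d[1],-s*d[0]+c*d[1]])
def need(pos,jaw):
    """total turn (tool rotvec) to tool-down with jaw axis at world angle jaw (deg, directed), then the shift in turned tool axes"""
    o=arm.observe();R=Ro.from_rotvec(o['ee_rot']);j=np.radians(jaw)
    y=np.array([np.cos(j),np.sin(j),0]);z=np.array([0,0,-1.]);T=Ro.from_matrix(np.c_[np.cross(y,z),y,z])
    print("turn",np.round((R.inv()*T).as_rotvec(),4),"shift",np.round(T.inv().apply(np.array(pos)-o['position']),4),"t",o['time_s'])
def show():
    o=arm.observe();print(np.round(o['position'],4),np.round(o['joint_pos'],2),np.round(o['ft_force'],1),round(o['grip_width'],4),o['time_s'])
E
python3 -c "
from h import *
need([.45,-.2,.231],-71.8);need([.448,.3545,.18],-71.8)"
```

```text
turn [-0.0014 -0.0001 -0.0688] shift [ 4.080e-01 -2.925e-01 -4.000e-04] t 0.1
turn [-0.0014 -0.0001 -0.0688] shift [ 0.5792 -0.8199  0.0506] t 0.1
```

Request:
arm_command([
  [[0, 0, 0], [0, 0, -0.069], 0.085],
  [[0.04, -0.03, 0], [0, 0, 0], 0.085],
  [[0.04, -0.03, 0], [0, 0, 0], 0.085],
  [[0.04, -0.03, 0], [0, 0, 0], 0.085],
  [[0.04, -0.03, 0], [0, 0, 0], 0.085],
  [[0.04, -0.03, 0], [0, 0, 0], 0.085],
  [[0.04, -0.03, 0], [0, 0, 0], 0.085],
  [[0.04, -0.03, 0], [0, 0, 0], 0.085],
])

```text
time_s: 0.9
position: [0.3549, -0.3169, 0.2312]
ee_rot: [-3.102, -0.496, 0.0]
ft_force: [0.1, -0.9, 0.3]
grip_width: 0.085
```

```bash
python3 -c "
from h import *
show();need([.448,.3545,.18],-71.8)"
```

```text
[ 0.3549 -0.3169  0.2312] [-0.75  0.2   1.95  0.    0.99  0.5 ] [ 0.1 -0.9  0.3] 0.085 0.9
turn [-0.0002  0.     -0.0002] shift [ 0.2982 -0.6087  0.0512] t 0.9
```

Request:
arm_command([
  [[0.03, -0.04, 0], [0, 0, 0], 0.085],
  [[0.025, -0.04, 0], [0, 0, 0], 0.085],
  [[0.02, -0.04, 0], [0, 0, 0], 0.085],
  [[0.02, -0.04, 0], [0, 0, 0], 0.085],
  [[0.02, -0.04, 0], [0, 0, 0], 0.085],
  [[0.02, -0.04, 0], [0, 0, 0], 0.085],
  [[0.02, -0.04, 0], [0, 0, 0], 0.085],
  [[0.02, -0.04, 0], [0, 0, 0], 0.085],
])

```text
time_s: 1.7
position: [0.4203, 0.0417, 0.2313]
ee_rot: [3.102, 0.497, 0.0]
ft_force: [0.2, 0.3, 0.1]
grip_width: 0.0852
```

Request:
arm_command([
  [[0.02, -0.04, 0], [0, 0, 0], 0.085],
  [[0.02, -0.04, 0], [0, 0, 0], 0.085],
  [[0.02, -0.04, 0], [0, 0, 0], 0.085],
  [[0.02, -0.04, 0], [0, 0, 0], 0.085],
  [[0.02, -0.04, 0], [0, 0, 0], 0.085],
  [[0.02, -0.04, 0], [0, 0, 0], 0.085],
  [[0.005, -0.04, 0], [0, 0, 0], 0.085],
  [[0, 0, 0], [0, 0, 0], 0.085],
])

```text
time_s: 2.5
position: [0.4511, 0.3491, 0.2309]
ee_rot: [-3.1, -0.503, -0.0]
ft_force: [-0.5, -0.1, -0.4]
grip_width: 0.0847
```

```bash
python3 -c "
from h import *
show();need([.448,.3545,.043],-71.8)
cv2.imwrite('pics/scene1.png',arm.read_camera('scene')[:,:,::-1]);t=arm.read_camera('top')[:,:,::-1];
cv2.imwrite('pics/c3.png',np.hstack([cv2.resize(t[190:260,110:200],None,fx=4,fy=4),cv2.resize(cv2.imread('pics/scene1.png')[90:160,330:430],None,fx=4,fy=4)]))"
```

```text
[0.4511 0.3491 0.2309] [0.64 0.34 1.75 0.   1.04 1.89] [-0.5 -0.1 -0.4] 0.0847 2.5
turn [-0.0012 -0.0004  0.0039] shift [-0.0013 -0.0061  0.1879] t 2.5
```

View pics/c3.png

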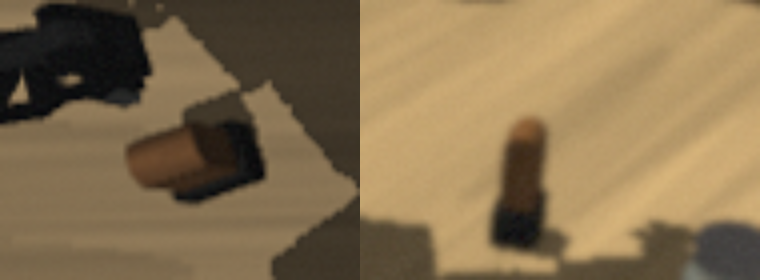

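The block is unobstructed under the gripper; the gripper only looks offset to the upper left because of parallax. Descending to grasp.

Request:
arm_command([
  [[-0.001, -0.006, 0.03], [0, 0, 0.004], 0.085],
  [[0, 0, 0.04], [0, 0, 0], 0.085],
  [[0, 0, 0.04], [0, 0, 0], 0.085],
  [[0, 0, 0.04], [0, 0, 0], 0.085],
  [[0, 0, 0.03], [0, 0, 0], 0.085],
  [[0, 0, 0.008], [0, 0, 0], 0.085],
  [[0, 0, 0], [0, 0, 0], 0.085],
  [[0, 0, 0], [0, 0, 0], 0.06],
])

```text
time_s: 3.4
position: [0.4499, 0.3503, 0.0447]
ee_rot: [-3.102, -0.49, -0.002]
ft_force: [0.6, -0.5, 0.1]
grip_width: 0.0724
```

Request:
arm_command([
  [[0, 0, 0], [0, 0, 0], 0.02],
  [[0, 0, 0], [0, 0, 0], 0.02],
  [[0, 0, 0], [0, 0, 0], 0.02],
  [[0, 0, 0], [0, 0, 0], 0.02],
  [[0, 0, 0], [0, 0, 0], 0.02],
], force=60)

```text
time_s: 3.9
position: [0.4497, 0.3509, 0.0447]
ee_rot: [-3.102, -0.491, -0.003]
ft_force: [0.5, -0.9, 7.4]
grip_width: 0.0352
```

```bash
python3 -c "
from h import *
show();print(Ro.from_rotvec(arm.observe()['ee_rot']).as_matrix()[:,1]);t=arm.read_camera('top')[:,:,::-1];s=arm.read_camera('scene')[:,:,::-1]
cv2.imwrite('pics/c4.png',np.hstack([cv2.resize(t[190:260,110:200],None,fx=4,fy=4),cv2.resize(s[90:160,330:430],None,fx=4,fy=4)]))"
```

```text
[0.4497 0.3509 0.0447] [ 0.64  0.62  1.85 -0.    0.68  1.9 ] [ 0.5 -0.9  7.4] 0.0352 3.9
[ 3.08969234e-01 -9.51071890e-01 -5.21732456e-04]
```

View pics/c4.png

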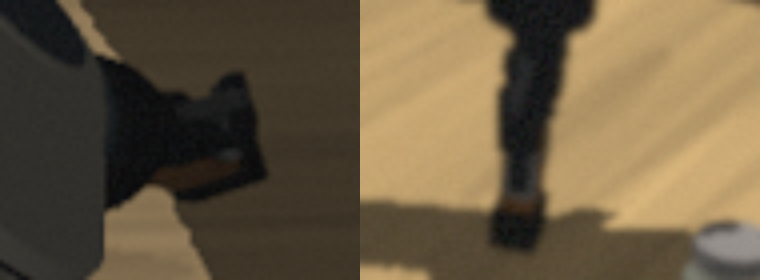

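It's gripped: opening 35.2 mm on the 36 mm grip. Lifting and heading for the channel's open end.

Request:
arm_command([
  [[0, 0, -0.04], [0, 0, 0], 0.02],
  [[0, 0, -0.05], [0, 0, 0], 0.02],
  [[0, 0, -0.05], [0, 0, 0], 0.02],
  [[0, 0.03, 0], [0, 0, 0.13], 0.02],
  [[0, 0.03, 0], [0, 0, 0.13], 0.02],
  [[0, 0.03, 0], [0, 0, 0.13], 0.02],
  [[0, 0.03, 0], [0, 0, 0.117], 0.02],
  [[0, 0, 0], [0, 0, 0], 0.02],
])

```text
time_s: 4.8
position: [0.462, 0.2295, 0.1833]
ee_rot: [3.125, -0.311, -0.002]
ft_force: [-0.1, 0.2, -1.3]
grip_width: 0.0353
```

```bash
python3 -c "
from h import *
show();need([*chw(0,.120),.18],-100.83)"
```

```text
[0.462  0.2295 0.1833] [ 0.44  0.33  1.91 -0.    0.91  2.21] [-0.1  0.2 -1.3] 0.0353 4.8
turn [ 0.0015  0.0012 -0.0091] shift [0.1101 0.0898 0.0033] t 4.8
```

Request:
arm_command([
  [[0.02, 0.018, 0], [0.001, 0.001, -0.009], 0.02],
  [[0.03, 0.024, 0], [0, 0, 0], 0.02],
  [[0.03, 0.024, 0], [0, 0, 0], 0.02],
  [[0.03, 0.024, 0], [0, 0, 0], 0.02],
  [[0, 0, 0], [0, 0, 0], 0.02],
  [[0, 0, 0], [0, 0, 0], 0.02],
])

```text
time_s: 5.4
position: [0.5547, 0.1236, 0.1832]
ee_rot: [-3.127, 0.29, -0.001]
ft_force: [0.2, 0.2, -1.4]
grip_width: 0.035
```

```bash
python3 -c "
from h import *
show();need([*chw(0,.120),.125],-100.83)"
```

```text
[0.5547 0.1236 0.1832] [0.2  0.4  1.79 0.   0.94 1.95] [ 0.2  0.2 -1.4] 0.035 5.4
turn [-0.0013 -0.0007  0.0044] shift [-0.0009  0.0032  0.0582] t 5.4
```

Request:
arm_command([
  [[-0.001, 0.003, 0.028], [-0.001, 0, 0.004], 0.02],
  [[0, 0, 0.028], [0, 0, 0], 0.02],
  [[0, 0, 0], [0, 0, 0], 0.02],
])

```text
time_s: 5.7
position: [0.5495, 0.1216, 0.1243]
ee_rot: [3.126, -0.292, -0.009]
ft_force: [-1.2, 0.0, -0.7]
grip_width: 0.0355
```

```bash
python3 -c "
from h import *
show();need([*chw(0,.120),.1015],-100.83);s=arm.read_camera('scene')[:,:,::-1]
s=np.clip(255*(s/255.)**.6,0,255).astype(np.uint8)
cv2.imwrite('pics/c5.png',cv2.resize(s[120:260,250:400],None,fx=4,fy=4,interpolation=cv2.INTER_CUBIC))"
```

```text
[0.5495 0.1216 0.1243] [ 0.2   0.48  1.83 -0.    0.83  1.95] [-1.2  0.  -0.7] 0.0355 5.7
turn [0.0024 0.0056 0.0028] shift [0.0038 0.0002 0.0228] t 5.7
```

View pics/c5.png

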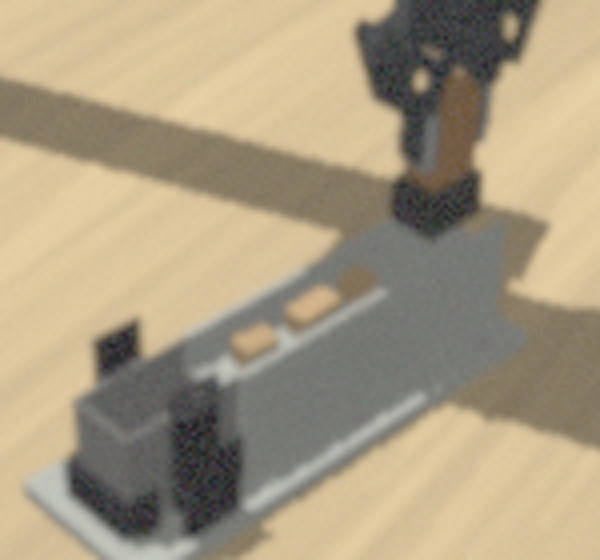

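The block is held upright over the open end, the offcuts are untouched, and the stretch below is clear. The reading looked unsettled, so I'll let the arm settle and re-check.

Request:
arm_command([
  [[0, 0, 0], [0, 0, 0], 0.02],
  [[0, 0, 0], [0, 0, 0], 0.02],
  [[0, 0, 0], [0, 0, 0], 0.02],
])

```text
time_s: 6.05
position: [0.5538, 0.1213, 0.1287]
ee_rot: [-3.127, 0.294, -0.005]
ft_force: [-0.3, -0.1, -1.0]
grip_width: 0.0352
```

```bash
python3 -c "
from h import *
show();need([*chw(0,.120),.1015],-100.83)"
```

```text
[0.5538 0.1213 0.1287] [ 0.19  0.48  1.83 -0.    0.83  1.95] [-0.3 -0.1 -1. ] 0.0352 6.05
turn [-0.0009 -0.0031  0.0013] shift [-0.0004  0.0008  0.0272] t 6.05
```

Request:
arm_command([
  [[0, 0, 0.01], [0, -0.003, 0], 0.02],
  [[0, 0, 0.01], [0, 0, 0], 0.02],
  [[0, 0, 0], [0, 0, 0], 0.02],
  [[0, 0, 0.006], [0, 0, 0], 0.02],
  [[0, 0, 0], [0, 0, 0], 0.02],
  [[0, 0, 0], [0, 0, 0], 0.02],
])

```text
time_s: 6.65
position: [0.5528, 0.1208, 0.101]
ee_rot: [3.128, -0.295, -0.004]
ft_force: [-0.3, -0.1, -1.9]
grip_width: 0.0356
```

```bash
python3 -c "
from h import *
show();need([*chw(0,-.045),.1015],-100.83);s=arm.read_camera('scene')[:,:,::-1]
s=np.clip(255*(s/255.)**.6,0,255).astype(np.uint8)
cv2.imwrite('pics/c6.png',cv2.resize(s[120:260,250:400],None,fx=4,fy=4,interpolation=cv2.INTER_CUBIC))"
```

```text
[0.5528 0.1208 0.101 ] [0.19 0.52 1.84 0.   0.78 1.95] [-0.3 -0.1 -1.9] 0.0356 6.65
turn [0.0003 0.0025 0.0008] shift [ 0.0005  0.1651 -0.0005] t 6.65
```

View pics/c6.png

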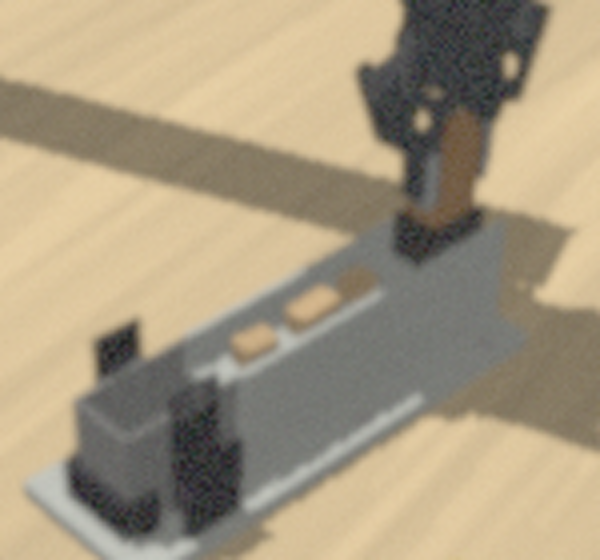

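The sole is inside the channel between the walls with no contact forces. Starting the sweep.

Request:
arm_command([
  [[0, 0.01, 0], [0, 0, 0], 0.02],
  [[0, 0.01, 0], [0, 0, 0], 0.02],
  [[0, 0.01, 0], [0, 0, 0], 0.02],
  [[0, 0.01, 0], [0, 0, 0], 0.02],
  [[0, 0.01, 0], [0, 0, 0], 0.02],
  [[0, 0.01, 0], [0, 0, 0], 0.02],
  [[0, 0.01, 0], [0, 0, 0], 0.02],
  [[0, 0.01, 0], [0, 0, 0], 0.02],
])

```text
time_s: 7.5
position: [0.5378, 0.0414, 0.1014]
ee_rot: [-3.127, 0.295, 0.003]
ft_force: [0.4, 0.3, -0.4]
grip_width: 0.0354
```

```bash
python3 -c "
from h import *
show();need([*chw(0,-.045),.1015],-100.83)"
```

```text
[0.5378 0.0414 0.1014] [0.05 0.49 1.9  0.   0.75 1.81] [ 0.4  0.3 -0.4] 0.0354 7.5
turn [0.     0.002  0.0007] shift [ 0.0002  0.0843 -0.0001] t 7.5
```

Request:
arm_command([
  [[0, 0.008, 0], [0, 0, 0], 0.02],
  [[0, 0.008, 0], [0, 0, 0], 0.02],
  [[0, 0.008, 0], [0, 0, 0], 0.02],
  [[0, 0.008, 0], [0, 0, 0], 0.02],
  [[0, 0.008, 0], [0, 0, 0], 0.02],
  [[0, 0.008, 0], [0, 0, 0], 0.02],
  [[0, 0.008, 0], [0, 0, 0], 0.02],
  [[0, 0.008, 0], [0, 0, 0], 0.02],
])

```text
time_s: 8.3
position: [0.5259, -0.0212, 0.1013]
ee_rot: [-3.127, 0.295, 0.003]
ft_force: [-0.7, 0.1, -1.5]
grip_width: 0.0354
```

Request:
arm_command([
  [[0, 0.008, 0], [0, 0, 0], 0.02],
  [[0, 0.008, 0], [0, 0, 0], 0.02],
  [[0, 0.004, 0], [0, 0, 0], 0.02],
  [[0, 0, 0], [0, 0, 0], 0.02],
  [[0, 0, 0], [0, 0, 0], 0.02],
  [[0, 0, 0], [0, 0, 0], 0.02],
])

```text
time_s: 8.9
position: [0.5223, -0.04, 0.1013]
ee_rot: [-3.127, 0.295, 0.003]
ft_force: [-0.1, 0.2, -0.6]
grip_width: 0.0351
```

```bash
python3 -c "
from h import *
show();print(wch(arm.observe()['position']));s=arm.read_camera('scene')[:,:,::-1]
s=np.clip(255*(s/255.)**.6,0,255).astype(np.uint8)
cv2.imwrite('pics/c7.png',cv2.resize(s[120:260,250:400],None,fx=4,fy=4,interpolation=cv2.INTER_CUBIC))"
```

```text
[ 0.5223 -0.04    0.1013] [-0.1   0.47  1.93  0.    0.74  1.66] [-0.1  0.2 -0.6] 0.0351 8.9
[-0.00016509 -0.04357975]
```

View pics/c7.png

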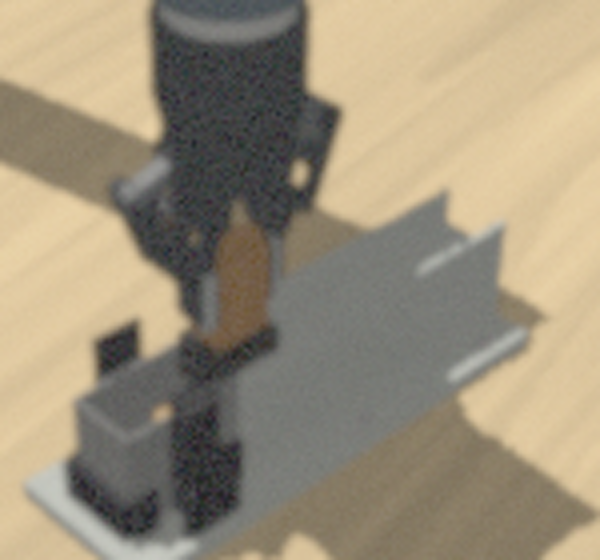

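The channel behind the block is empty and an offcut shows inside the cassette at (160,410). I'll push 6 mm more, back off and lift, then move to the set-down spot.

Request:
arm_command([
  [[0, 0.006, 0], [0, 0, 0], 0.02],
  [[0, 0, 0], [0, 0, 0], 0.02],
  [[0, -0.015, 0], [0, 0, 0], 0.02],
  [[0, -0.015, 0], [0, 0, 0], 0.02],
  [[0, 0, -0.02], [0, 0, 0], 0.02],
  [[0, 0, -0.03], [0, 0, 0], 0.02],
  [[0, 0, -0.03], [0, 0, 0], 0.02],
  [[0, 0, 0], [0, 0, 0], 0.02],
])

```text
time_s: 9.75
position: [0.5298, -0.0155, 0.1851]
ee_rot: [-3.127, 0.293, -0.008]
ft_force: [-0.1, 0.3, -1.1]
grip_width: 0.0352
```

```bash
python3 -c "
from h import *
show();need([.40,.16,.18],-100.83)"
```

```text
[ 0.5298 -0.0155  0.1851] [-0.05  0.34  1.88  0.    0.91  1.71] [-0.1  0.3 -1.1] 0.0352 9.75
turn [-0.0012 -0.0052  0.0019] shift [-0.1604 -0.148   0.0051] t 9.75
```

Request:
arm_command([
  [[-0.03, -0.03, 0], [0, 0, 0], 0.02],
  [[-0.03, -0.03, 0], [0, 0, 0], 0.02],
  [[-0.03, -0.03, 0], [0, 0, 0], 0.02],
  [[-0.03, -0.03, 0], [0, 0, 0], 0.02],
  [[-0.03, -0.025, 0], [0, 0, 0], 0.02],
  [[-0.01, -0.003, 0], [0, 0, 0], 0.02],
  [[0, 0, 0], [0, 0, 0], 0.02],
  [[0, 0, 0], [0, 0, 0], 0.02],
])

```text
time_s: 10.55
position: [0.3978, 0.1588, 0.1815]
ee_rot: [-3.128, 0.294, 0.003]
ft_force: [1.3, -0.4, -1.4]
grip_width: 0.0352
```

```bash
python3 -c "
from h import *
show();need([.40,.16,.0452],-100.83)
g=lambda s:np.clip(255*(s[:,:,::-1]/255.)**.6,0,255).astype(np.uint8)
t=g(arm.read_camera('top'));s=g(arm.read_camera('scene'))
cv2.imwrite('pics/c8.png',np.hstack([cv2.resize(t[155:225,310:395],None,fx=5,fy=5,interpolation=cv2.INTER_CUBIC),cv2.resize(s[180:250,260:320],None,fx=5,fy=5,interpolation=cv2.INTER_CUBIC)]))"
```

```text
[0.3978 0.1588 0.1815] [0.35 0.21 2.09 0.   0.84 2.11] [ 1.3 -0.4 -1.4] 0.0352 10.55
turn [0.0001 0.0016 0.0017] shift [ 0.0019 -0.0016  0.1363] t 10.55
```

View pics/c8.png

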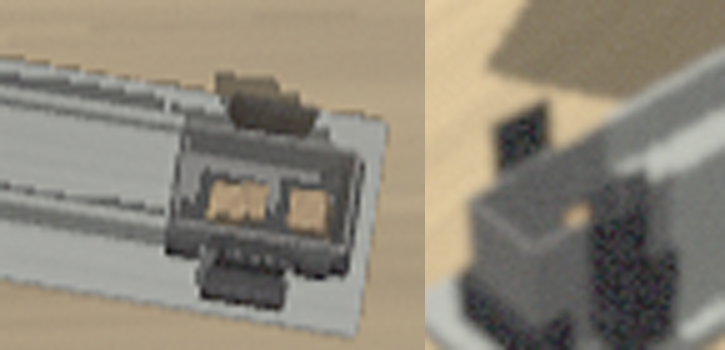

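All three offcuts are in the cassette, at crop (222,200), (252,200) and (308,210), and the channel is empty. Setting the block down.

Request:
arm_command([
  [[0, 0, 0.04], [0, 0, 0], 0.02],
  [[0, 0, 0.04], [0, 0, 0], 0.02],
  [[0, 0, 0.03], [0, 0, 0], 0.02],
  [[0, 0, 0.015], [0, 0, 0], 0.02],
  [[0, 0, 0.006], [0, 0, 0], 0.02],
  [[0, 0, 0.003], [0, 0, 0], 0.02],
  [[0, 0, 0], [0, 0, 0], 0.02],
  [[0, 0, 0], [0, 0, 0], 0.02],
])

```text
time_s: 11.45
position: [0.398, 0.1588, 0.0484]
ee_rot: [-3.127, 0.296, 0.001]
ft_force: [-0.4, -0.6, -0.9]
grip_width: 0.0355
```

```bash
python3 -c "
from h import *
show();need([.40,.16,.0447],-100.83)"
```

```text
[0.398  0.1588 0.0484] [0.35 0.48 2.15 0.   0.51 2.11] [-0.4 -0.6 -0.9] 0.0355 11.45
turn [-0.0009  0.0005  0.0004] shift [ 0.0017 -0.0015  0.0037] t 11.45
```

Request:
arm_command([
  [[0, 0, 0.003], [0, 0, 0], 0.02],
  [[0, 0, 0.0005], [0, 0, 0], 0.02],
  [[0, 0, 0], [0, 0, 0], 0.02],
  [[0, 0, 0], [0, 0, 0], 0.02],
])

```text
time_s: 11.85
position: [0.3976, 0.1589, 0.0446]
ee_rot: [-3.127, 0.295, 0.002]
ft_force: [0.2, 0.2, 5.6]
grip_width: 0.0356
```

```bash
python3 -c "
from h import *
show()"
```

```text
[0.3976 0.1589 0.0446] [0.35 0.49 2.15 0.   0.5  2.11] [0.2 0.2 5.6] 0.0356 11.85
```

The block is touching down at 5.6 N. Releasing and rising.

Request:
arm_command([
  [[0, 0, 0], [0, 0, 0], 0.05],
  [[0, 0, 0], [0, 0, 0], 0.085],
  [[0, 0, 0], [0, 0, 0], 0.085],
  [[0, 0, 0], [0, 0, 0], 0.085],
  [[0, 0, -0.03], [0, 0, 0], 0.085],
  [[0, 0, -0.04], [0, 0, 0], 0.085],
  [[0, 0, -0.05], [0, 0, 0], 0.085],
  [[0, 0, -0.04], [0, 0, 0], 0.085],
])

```text
time_s: 12.65
position: [0.3975, 0.1586, 0.2063]
ee_rot: [-3.127, 0.295, 0.002]
ft_force: [0.4, -0.5, 0.2]
grip_width: 0.0849
```

```bash
python3 -c "
from h import *
show();need([*chw(0,-.095),.2],-10.83)
g=lambda s:np.clip(255*(s[:,:,::-1]/255.)**.6,0,255).astype(np.uint8)
t=g(arm.read_camera('top'));cv2.imwrite('pics/t9.png',t);s=g(arm.read_camera('scene'))
print(proj('top',[[.398,.159,.03]]),proj('scene',[[.398,.159,.03]]))
o=np.zeros((600,800,3),np.uint8);o[:400,:640]=s
o[400:,:400]=cv2.resize(t[165:215,340:395],(400,364),interpolation=cv2.INTER_CUBIC)[80:280]
cv2.imwrite('pics/c9.png',s)"
```

```text
[0.3975 0.1586 0.2063] [0.35 0.17 2.07 0.   0.91 2.11] [ 0.4 -0.5  0.2] 0.0849 12.65
turn [-1.30e-03  8.00e-04 -1.57e+00] shift [-0.223   0.1601  0.0063] t 12.65
[[248.59677418 250.09379858]] [[316.11601781 163.23545204]]
```

View pics/c9.png

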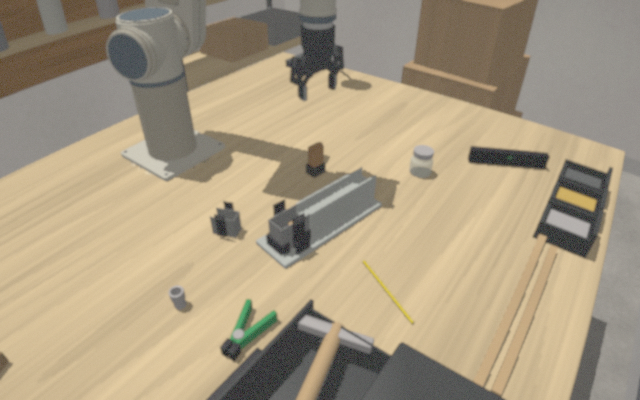

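The block stands upright at (316,160) where predicted, let go, and the bystanders are unmoved. Now I'll turn the jaws across the channel and go to the cassette.

Request:
arm_command([
  [[0, 0, 0], [0, 0, -0.14], 0.085],
  [[0, 0, 0], [0, 0, -0.14], 0.085],
  [[0, 0, 0], [0, 0, -0.14], 0.085],
  [[0, 0, 0], [0, 0, -0.14], 0.085],
  [[0, 0, 0], [0, 0, -0.14], 0.085],
  [[0, 0, 0], [0, 0, -0.14], 0.085],
  [[0, 0, 0], [0, 0, -0.14], 0.085],
  [[0, 0, 0], [0, 0, -0.14], 0.085],
])

```text
time_s: 13.55
position: [0.397, 0.1585, 0.2034]
ee_rot: [-2.801, -1.419, 0.005]
ft_force: [-1.0, -0.2, -0.5]
grip_width: 0.0853
```

Request:
arm_command([
  [[0, 0, 0], [0, 0, -0.14], 0.085],
  [[0, 0, 0], [0, 0, -0.14], 0.085],
  [[0, 0, 0], [0, 0, -0.14], 0.085],
  [[-0.04, 0.03, 0], [0, 0, -0.03], 0.085],
  [[-0.04, 0.03, 0], [0, 0, 0], 0.085],
  [[-0.04, 0.03, 0], [0, 0, 0], 0.085],
  [[-0.04, 0.03, 0], [0, 0, 0], 0.085],
  [[0, 0, 0], [0, 0, 0], 0.085],
])

```text
time_s: 14.35
position: [0.4862, -0.0262, 0.2035]
ee_rot: [2.426, 1.996, -0.001]
ft_force: [-0.1, -0.4, 0.5]
grip_width: 0.085
```

```bash
python3 -c "
from h import *
show();need([*chw(0,-.095),.16],-10.83)"
```

```text
[ 0.4862 -0.0262  0.2035] [-0.08  0.26  1.95 -0.    0.93  0.12] [-0.1 -0.4  0.5] 0.085 14.35
turn [-0.0004  0.0008 -0.0051] shift [-0.0582  0.0383  0.0435] t 14.35
```

Request:
arm_command([
  [[-0.03, 0.02, 0.01], [0, 0, -0.005], 0.085],
  [[-0.028, 0.018, 0.02], [0, 0, 0], 0.085],
  [[0, 0, 0.013], [0, 0, 0], 0.085],
  [[0, 0, 0], [0, 0, 0], 0.085],
  [[0, 0, 0], [0, 0, 0], 0.085],
  [[0, 0, 0], [0, 0, 0], 0.085],
])

```text
time_s: 14.95
position: [0.5103, -0.0847, 0.1613]
ee_rot: [-2.414, -2.009, 0.002]
ft_force: [0.1, -0.3, -0.1]
grip_width: 0.0848
```

```bash
python3 -c "
from h import *
show();need([*chw(0,-.095),.063],-10.83)
g=lambda s:np.clip(255*(s[:,:,::-1]/255.)**.6,0,255).astype(np.uint8)
s=g(arm.read_camera('scene'));t=g(arm.read_camera('top'))
cv2.imwrite('pics/c10.png',np.hstack([cv2.resize(s[150:270,220:340],None,fx=4,fy=4,interpolation=cv2.INTER_CUBIC),cv2.resize(t[140:230,330:410],None,fx=4,fy=5.3334,interpolation=cv2.INTER_CUBIC)]))"
```

```text
[ 0.5103 -0.0847  0.1613] [-0.19  0.37  1.92  0.    0.86 -0.  ] [ 0.1 -0.3 -0.1] 0.0848 14.95
turn [-0.0018 -0.0001  0.0063] shift [-0.0052  0.0036  0.0983] t 14.95
```

View pics/c10.png

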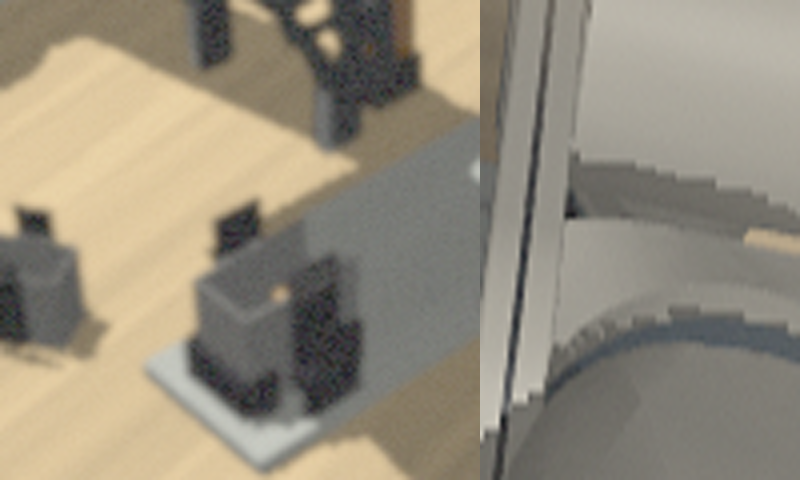

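The fingers straddle the cassette, with the tips at (210,60) and (335,140) and the catches below at (237,230) and (320,285). Correcting the offset and descending.

Request:
arm_command([
  [[-0.005, 0.0035, 0], [-0.001, 0, 0.006], 0.085],
  [[0, 0, 0.02], [0, 0, 0], 0.085],
  [[0, 0, 0.02], [0, 0, 0], 0.085],
  [[0, 0, 0], [0, 0, 0], 0.085],
  [[0, 0, 0], [0, 0, 0], 0.085],
  [[0, 0, 0], [0, 0, 0], 0.085],
])

```text
time_s: 15.65
position: [0.5137, -0.0914, 0.1218]
ee_rot: [2.422, 2.0, 0.001]
ft_force: [0.2, 0.2, 0.1]
grip_width: 0.085
```

```bash
python3 -c "
from h import *
show();need([*chw(0,-.095),.063],-10.83)"
```

```text
[ 0.5137 -0.0914  0.1218] [-0.2   0.43  1.93  0.    0.78 -0.01] [0.2 0.2 0.1] 0.085 15.65
turn [ 0.0005  0.     -0.001 ] shift [ 0.0007 -0.001   0.0588] t 15.65
```

Request:
arm_command([
  [[0.001, -0.001, 0.015], [0, 0, 0], 0.085],
  [[0, 0, 0.015], [0, 0, 0], 0.085],
  [[0, 0, 0.015], [0, 0, 0], 0.085],
  [[0, 0, 0.013], [0, 0, 0], 0.085],
  [[0, 0, 0], [0, 0, 0], 0.085],
  [[0, 0, 0], [0, 0, 0], 0.085],
])

```text
time_s: 16.25
position: [0.5124, -0.0901, 0.0632]
ee_rot: [-2.422, -2.0, 0.001]
ft_force: [0.1, -0.2, 0.4]
grip_width: 0.0852
```

```bash
python3 -c "
from h import *
show();need([*chw(0,-.095),.063],-10.83)"
```

```text
[ 0.5124 -0.0901  0.0632] [-0.2   0.54  1.95  0.    0.65 -0.01] [ 0.1 -0.2  0.4] 0.0852 16.25
turn [-0.0008 -0.     -0.001 ] shift [-0.0003  0.0005  0.0002] t 16.25
```

Close gently with 40 N.

Request:
arm_command([
  [[0, 0, 0], [0, 0, 0], 0.07],
  [[0, 0, 0], [0, 0, 0], 0.06],
  [[0, 0, 0], [0, 0, 0], 0.045],
  [[0, 0, 0], [0, 0, 0], 0.04],
  [[0, 0, 0], [0, 0, 0], 0.04],
  [[0, 0, 0], [0, 0, 0], 0.04],
  [[0, 0, 0], [0, 0, 0], 0.04],
  [[0, 0, 0], [0, 0, 0], 0.04],
], force=40)

```text
time_s: 17.05
position: [0.5133, -0.0903, 0.0644]
ee_rot: [2.421, 2.0, 0.002]
ft_force: [-0.3, 1.3, 10.9]
grip_width: 0.0514
```

```bash
python3 -c "
from h import *
show();print(arm.observe()['moment'])"
```

```text
[ 0.5133 -0.0903  0.0644] [-0.2   0.53  1.95 -0.    0.65 -0.01] [-0.3  1.3 10.9] 0.0514 17.05
[0.06411879 0.30667059 0.03265276]
```

The opening is 51.4 mm, so the catches are pinched to their stops (53 mm minus the ~1 mm bias also seen on the block). Lifting slowly.

Request:
arm_command([
  [[0, 0, -0.005], [0, 0, 0], 0.04],
  [[0, 0, -0.01], [0, 0, 0], 0.04],
  [[0, 0, -0.01], [0, 0, 0], 0.04],
  [[0, 0, -0.01], [0, 0, 0], 0.04],
  [[0, 0, 0], [0, 0, 0], 0.04],
  [[0, 0, 0], [0, 0, 0], 0.04],
])

```text
time_s: 17.65
position: [0.5119, -0.09, 0.0981]
ee_rot: [-2.422, -2.0, 0.001]
ft_force: [-0.5, -0.2, -2.2]
grip_width: 0.0515
```

```bash
python3 -c "
from h import *
show()"
```

```text
[ 0.5119 -0.09    0.0981] [-0.2   0.47  1.94  0.    0.73 -0.01] [-0.5 -0.2 -2.2] 0.0515 17.65
```

The force is −2.2 N, roughly the weight of the cassette and offcuts, so nothing is snagging. Continuing to 12 cm.

Request:
arm_command([
  [[0, 0, -0.015], [0, 0, 0], 0.04],
  [[0, 0, -0.02], [0, 0, 0], 0.04],
  [[0, 0, -0.02], [0, 0, 0], 0.04],
  [[0, 0, -0.02], [0, 0, 0], 0.04],
  [[0, 0, -0.01], [0, 0, 0], 0.04],
  [[0, 0, 0], [0, 0, 0], 0.04],
  [[0, 0, 0], [0, 0, 0], 0.04],
  [[0, 0, 0], [0, 0, 0], 0.04],
])

```text
time_s: 18.45
position: [0.5114, -0.0899, 0.1816]
ee_rot: [-2.42, -1.999, 0.003]
ft_force: [-0.2, 0.1, -2.0]
grip_width: 0.0514
```

```bash
python3 -c "
from h import *
show()
g=lambda s:np.clip(255*(s[:,:,::-1]/255.)**.6,0,255).astype(np.uint8)
s=g(arm.read_camera('scene'))
cv2.imwrite('pics/c11.png',cv2.resize(s[100:280,200:400],None,fx=3.3,fy=3.3,interpolation=cv2.INTER_CUBIC))"
```

```text
[ 0.5114 -0.0899  0.1816] [-0.2   0.34  1.9   0.    0.91 -0.01] [-0.2  0.1 -2. ] 0.0514 18.45
```

View pics/c11.png

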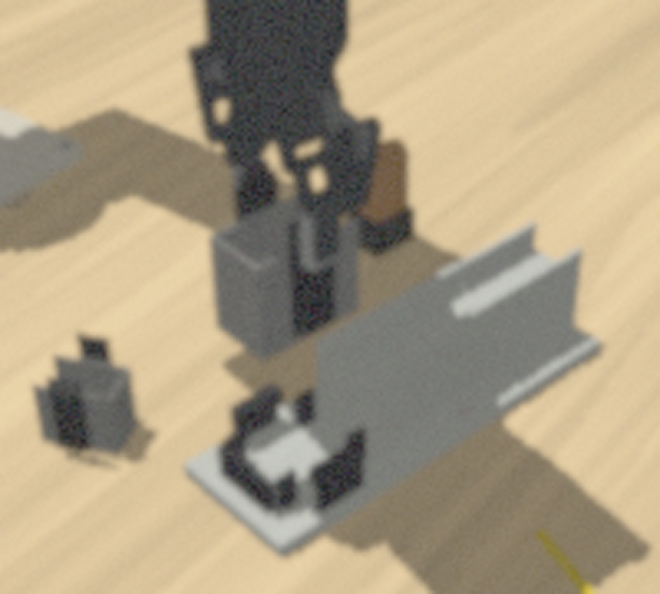

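The cassette is held level above the empty dock, at about (285,290) in the crop. The block is standing at (385,195), and no offcuts are left in the dock or channel. Handing in.

```bash
python3 -c "
from h import *
arm.job_done();show()"
```

```text
the job is handed in; nothing more can be done
the job is handed in; nothing more can be done
```

I swept all three offcuts into the cassette with the push block, then stood the block on the bench at about (0.398, 0.159) and let go. I pinched both catches at 40 N and lifted the cassette about 12 cm (TCP z 0.064 to 0.182), so its underside is about 0.13 m above the bench. I handed the job in at about 18.5 s of the 61 s allowed; it gave no verdict.

**Last checks that agreed:**
- **Grip:** the finger opening held at 51.4 mm through the lift. That is about 1.6 mm under the nominal 53 mm with the catches fully pinched; the fingers also read about 1 mm low on the push block.
- **Load:** the force on the tool was steady at about −2 N, roughly the weight of the cassette and offcuts, so nothing was snagging.
- **Last picture:** the cassette looks level and clear of an empty dock, the push block is upright, and no offcuts are left in the dock or channel.
- **Bystanders:** the jar, clamp and socket looked unmoved in the full view taken just before the pinch.

**What I could not check:**
- The catch travel was inferred from the finger opening, not measured directly.
- The offcuts were last seen inside the cassette before the lift; after that, only the load reading and the empty dock and channel suggest they are still in it.

I viewed 13 pictures, three over the budget of 10.

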